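Push a scraper under the spring flap of its blade guard

TASK

Put the scraper's blade away in the blade guard without gripping or lifting the scraper: press the yellow bar down with one fingertip and keep it down so that the red spring flap stays up, and while it is up push the scraper by the butt of its handle with the other fingertip, along the rails, until its whole green head is inside the box. Then take the fingers away so that the flap shuts behind the head, over the handle, and leave the other things on the table where they are.

Things in the scene. Friction and masses are not known exactly. Their poses are not given: they have to be found in the camera images.
- guard: Fixed blade guard. Origin: table level, centre line of the channel, plane of the box's mouth; x = the way the scraper is pushed in, y towards the yellow bar, z up. A 4 mm floor plate (x -240 to +95, y -38 to +62 mm) carries a 60 mm wide channel between two rails (y +-30 to 34, top z 14 mm, x -125 to 0), which leads into a grey box.
- box_in (a point): Centre of the box's inner floor (guard x +38, y 0, z 4 mm). Inside 60 mm wide; walls up to z 26 mm; inner face of the back wall at guard x +72 mm. The flap closes its top and its front (the mouth, x 0).
- shaft (a point): Point on the flap's steel shaft at the mouth: the shaft runs along guard x at y +48, z 30 mm, 8 mm thick, between two posts (14 mm wide, 36 mm high) at guard x -233 and +86 mm. Channel on one side of it, yellow bar on the other.
- flap (a joint): Flap angle about the shaft, rad: 0 shut by a spring, grows as the yellow bar goes down, stop at 0.85. Red lid over the box, top at z 33 mm, with a 3 mm skirt at the mouth, hanging to 2 mm over the floor: it blocks the head, and pushing on it does not open it; a notch 36 mm wide, 18 mm high clears the handle. From 0.65 rad the head passes freely. 0.7 rad takes about 5 N, 40 mm from the shaft.
- press_bar (a point): On the top face of the yellow bar (one piece with the flap), mid-length, 40 mm out from the shaft; at rest guard x -135, y +86, z 44 mm. Flat plate, x -225 to -45 mm, 4 to 56 mm out from the shaft, sloping up outwards by 0.35 rad at rest; at flap angle q its top r from the shaft is at z = 30 mm + r sin(0.35 - q). A fingertip can slide along it while pressing.
- scraper: Loose scraper, 180 g, 135 mm long, flat in the channel, blade to the box. Origin: underside, middle of its head; x to the blade. Head x -25 to +25, 56 wide, 14 mm thick (green, steel blade). Handle 16 mm wide, 14 mm high; dark butt block x -96 to -110, 26 wide, 24 mm high. Head wholly inside when the origin is 30 mm or more past the mouth; the back wall stops it at 47 mm.
- butt (a point): Centre of the rear face of the scraper's butt block, 110 mm behind the scraper's origin, 12 mm over the floor plate (16 mm over the table): the place to push.
- paint_jar: Loose amber jar with white lid, 60 mm across, 85 mm high; origin at its underside's centre. Leave it alone.
- tin: Loose small can with paper label, 60 mm across, 80 mm high; origin at its underside's centre. Leave it alone.
- mixing_cup: Loose white plastic cup, 64 mm across, 75 mm high; origin at its underside's centre. Leave it alone.
- tape_roll: Loose blue ring of tape lying flat, 84 mm across, 24 mm high; origin at its underside's centre. Leave it alone.
- offcut: Loose wood offcut 70 x 45 x 30 mm; origin at its underside's centre. Leave it alone.
- screwdriver: Loose screwdriver lying flat, 160 mm long along its x axis; origin at its underside's centre. Leave it alone.
Mind the look-alikes: they are no part of the job. Of the things that look like the scraper, take the one that is farthest from the robot's base at the start.

How it is judged:
On the way, in this order (a step that is already met when the one before it is completed fails the run):
1. a finger holds the yellow bar down and the flap up while the scraper's head is still outside the box (value of joint flap above 0.4 rad and contact force between the fingers and flap above 0.3 N and x of scraper in the frame of guard below -0.02 m), for 0.2 s.
2. with the flap still held up by a finger, the scraper's whole head is inside the box (value of joint flap above 0.3 rad and contact force between the fingers and flap above 0.3 N and x of scraper in the frame of guard above 0.029 m), for 0.05 s.
At the end, for the whole second after the job is handed in: The scraper's origin is more than 29 mm past the mouth (whole head in the box), it lies flat on the floor plate (within 4 mm and 0.08 rad) and at rest, and the flap is shut (below 0.06 rad) (x of scraper in the frame of guard above 0.029 m and value of joint flap below 0.06 rad and height (world z) of scraper below 0.008 m and angle between scraper's own z axis and vertical below 0.08 rad and linear speed of scraper below 0.02 m/s); the robot touches nothing.
It fails at once if the scraper is lifted (12 mm) or tipped (0.25 rad) (height (world z) of scraper above 0.016 m or angle between scraper's own z axis and vertical above 0.25 rad).
It fails at once if another thing on the table is moved by more than 25 mm (distance of any of paint_jar, tin, mixing_cup, tape_roll, offcut, screwdriver from where it was at the start of the episode above 0.025 m).
It also fails if it takes over 45 s, if anything falls off the work surface, if the arm or the gripper's body presses on something with over 40 N, if the wrist force passes 120 N, or if a joint passes its speed limit or range.

ROBOT

A 6-joint arm with a two-finger parallel gripper is mounted at the origin on the work surface. World frame = base frame: x ahead of the robot, y to its left, z up, the work surface at z = 0. Lengths are in m, angles in rad, forces in N, time in s.
With the tool pointing down it reaches from about 0.35 to 0.775 m from the base axis. Payload 5.5 kg.
Tool frame: the origin (TCP) lies on the mounting face of the last link; the fingertips stand nose_length ahead of it and the grasp point (between the pads) lies 155 mm ahead of it (nose_length is the distance from the TCP to the fingertips, in m); z points along the fingers, y is the direction in which the jaws open and shut (so a half turn about z gives the same grasp; the last joint's range is limited). The gripper opens to 85 mm and grips with 20 to 120 N. Pads are 22 mm wide; open, the fingers measure 114 mm over their backs; the gripper's body (76 mm by 85 mm) begins 54 mm behind the grasp point. The pads swing forward as they close: fully open they stand 13 mm farther back than shut.
Start: joints at [-1.251, 0.313, 0.046, 1.304, 0, 1.431], TCP at [0.255, -0.515, 0.405] pointing down, gripper open.
Joint ranges: [-2.76, 2.76], [-0.86, 1.69], [-1.03, 1.26], [-2.2, 2.34], [-1.47, 1.5], [-3.14, 3.14]. Speed limits (rad/s): [2.57, 2.57, 3.14, 3.14, 3.14, 3.14].

INTERFACE

Orientations are given as a unit quaternion [w, x, y, z].
In Python, from plant import * gives the robot as it stands.
- The arm moves only by the tool send_rows, never from a script. Its argument "targets" is a list of rows, each a list of 7 numbers: the shift along the world's x, y, z scaled (see below), then the turn, a rotation vector about the world's x, y, z scaled (see below), then the closure, from -1 (fully open) to 1 (shut). A call has 1 to 20 rows; each row is the pose to reach, as a shift and turn from the pose measured when the call began; what a row does not reach only later rows make up. The controller multiplies each number of a shift by 0.5 m and each number of a turn by 90 degrees. A row lasts 1/10 s, in which the tool goes at most 50 mm and 8.59 degrees, less where a joint would pass 70% of its speed; a pose out of reach is approached as far as the arm can. A call with a number of a shift or a turn outside -1 to 1 is refused whole. A call with a gripper value outside its range is refused whole. The fingers move at their own pace and stop on an object; the grip force is fixed at half the most. Time passes only in rows, so rows that repeat a pose let the fingers close. It gives the time, the measured TCP pose, the force and the opening at its end, in the units of the state.
- sense(): the state, without advancing time (a new reading comes with each control period).
- camera(name): name is "scene" or "top" or "wrist"; returns a dict with "frame" (480x640x3 uint8, blue, green, red), "mtx" (3x3 intrinsics, pixels), "k1" (the pictures are not rectified: a ray, as slopes to the right and down, at radius r is drawn at 1 + k1 r^2 times it, then the intrinsics apply), "R" (3x3) and "t" (3): a world point X has camera coordinates R X + t. Camera axes: x right, y down, z forward; pixel columns grow to the right and rows downward; lengths in m; the calibration is good to about 2 mm. A picture is of the moment at which its call begins. There is no depth.
- job_done(): hands the job in, once; it reports no verdict.
The state is a dict: "clock": time; "joint_positions": joint angles; "joint_velocities": joint speeds; "effort": joint torques, N m; "eef_pos": TCP position; "orientation": TCP orientation; "wrist_force": force on the tool from outside, world axes, zero at the start; "moment": the same for the moment, N m; "width": finger opening in m.
Only numpy, scipy, OpenCV 4.12 (cv2) and the standard library are available. Lean on these libraries where they do the work, as an engineer would, in place of code of your own. Each camera call takes 0.05 s, during which the arm holds its last target. There are 200 camera calls.

## Working session

There is one attempt and no reset: what is moved stays moved. The work goes in short steps, Python scripts to look and compute and a tool call to move; the robot and the scene stay as the last step left them, time stands still between calls to the robot, and variables do not carry over. Pictures are saved under pics/ and viewed, about 8 in all and at most 12, crops included, and the job is handed in when it is done.

Besides the shell and the picture viewer there is one more tool, called as a command line: name --pt "numbers of a row" for each row, then --argument value for the rest. send_rows: Moves the arm, as the interface text tells. Shifts and turns lie within -1 to 1; 1 stands for 0.5 m of shift or 90 degrees of turn. Its arguments: {"type":"object","properties":{"targets":{"type":"array","items":{"type":"array","items":{"type":"number","minimum":-1,"maximum":1}}}},"required":["targets"]}

```bash
mkdir -p pics
cat > h.py <<'E'
from plant import *
import numpy as np, cv2
def ray(c,u,v):
    m=c["mtx"]; d=np.array([(u-m[0,2])/m[0,0],(v-m[1,2])/m[1,1]])
    s=d.copy()
    for _ in range(20): s=d/(1+c["k1"]*(s@s))
    R=np.array(c["R"]); t=np.array(c["t"])
    return -R.T@t, R.T@np.array([s[0],s[1],1])
def onz(c,u,v,z):
    o,d=ray(c,u,v); return o+d*(z-o[2])/d[2]
def proj(c,X):
    p=np.array(c["R"])@np.array(X)+np.array(c["t"]); s=p[:2]/p[2]; s=s*(1+c["k1"]*(s@s))
    m=c["mtx"]; return m[0,0]*s[0]+m[0,2],m[1,1]*s[1]+m[1,2]
E
ls
python3 - <<'E'
from h import *
import pickle
print(sense())
for n in("top","scene"):
    c=camera(n);c={k:(np.array(v) if k!="k1" else v) for k,v in c.items()};pickle.dump(c,open(n+".pkl","wb"));cv2.imwrite(f"pics/{n}0.png",c["frame"]);print(n,c["mtx"],c["k1"],-c["R"].T@c["t"])
E
grep -rn nose_length . 2>/dev/null | head; python3 -c "
import plant;print([x for x in dir(plant) if x[0]!='_'])
print(getattr(plant,'nose_length',None))"
```

```text
h.py
pics
{'clock': 0.0, 'joint_positions': array([-1.25060631e+00,  3.14018948e-01,  4.49719595e-02,  1.30360970e+00,
       -1.77777162e-05,  1.43119359e+00]), 'joint_velocities': array([ 0.00066356,  0.00037882, -0.00079498,  0.00026202,  0.0017918 ,
       -0.00021557]), 'effort': array([ 1.06498235e-03, -4.80625927e+01,  2.98533601e+01,  1.94975431e-02,
       -4.33098796e-05, -1.35607903e-05]), 'eef_pos': array([ 0.25508785, -0.51509772,  0.40379516]), 'orientation': array([-9.25590301e-04,  9.73689591e-01,  2.27876536e-01, -9.27280009e-05]), 'wrist_force': array([ 0.25002572, -0.32090994, -0.08475886]), 'moment': array([ 0.01234184, -0.05490121, -0.04366509]), 'width': 0.08521032082406135}
top [[608.1154798    0.         315.38993681]
 [  0.         608.1154798  243.66362565]
 [  0.           0.           1.        ]] -0.08452242547612888 [0.41162251 0.05515397 1.02899176]
scene [[486.81058072   0.         325.39943853]
 [  0.         486.81058072 240.08182204]
 [  0.           0.           1.        ]] -0.07617081945500143 [1.0559627  0.37622118 0.58878528]
['IKError', 'camera', 'job_done', 'nose_length', 'sense']
0.1734
```

View pics/top0.png

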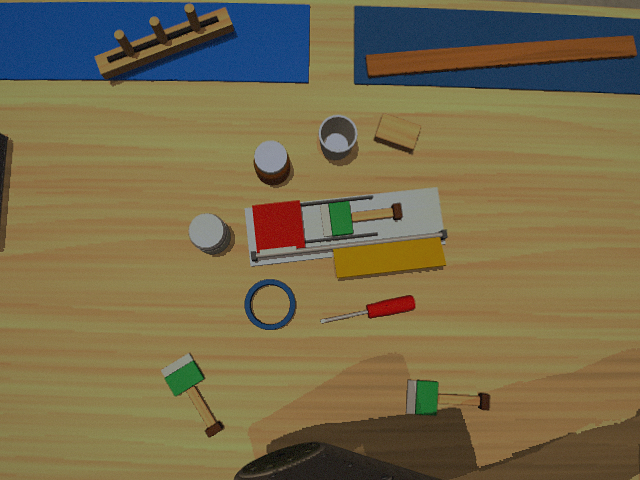

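View pics/scene0.png

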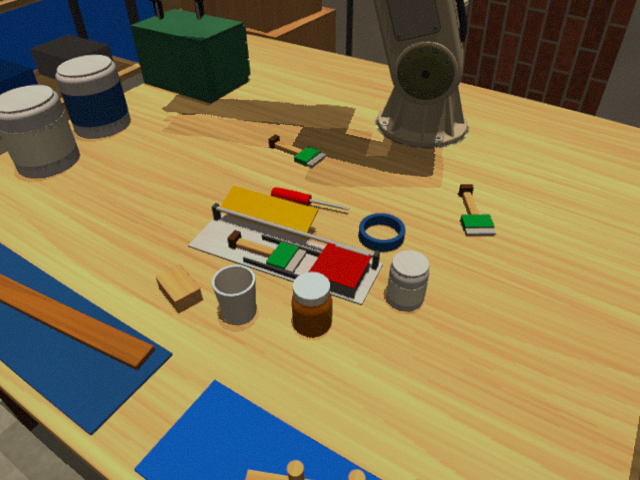

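The top view shows the guard: red lid at about (278,226), yellow bar at (390,258), and the scraper in its channel with the head at (341,218) and the butt at (397,212). The guard's x axis points to image left (world +y), and its y axis points towards the robot. The scraper in the channel is the farthest of the three. The look-alikes are at (190,385) and (440,400).

```bash
cat > m.py <<'E'
from h import *
import pickle
c=pickle.load(open("top.pkl","rb"));f=c["frame"];hsv=cv2.cvtColor(f,cv2.COLOR_BGR2HSV)
def big(lo,hi,box):
    m=cv2.inRange(hsv,lo,hi);k=np.zeros_like(m);x0,y0,x1,y1=box;k[y0:y1,x0:x1]=m[y0:y1,x0:x1]
    n=max(cv2.findContours(k,cv2.RETR_EXTERNAL,cv2.CHAIN_APPROX_NONE)[0],key=cv2.contourArea);return n
for nm,lo,hi,b in [("yellow",(18,200,100),(30,255,255),(320,225,460,290)),("red",(0,200,100),(8,255,255),(240,190,310,265)),("green",(50,120,60),(80,255,255),(310,190,370,245)),("butt",(0,60,10),(15,255,100),(385,195,410,225))]:
    n=big(lo,hi,b);bp=cv2.boxPoints(cv2.minAreaRect(n));a=cv2.approxPolyDP(n,4,True)[:,0]
    print(nm,cv2.contourArea(n),bp.round(1).tolist(),a.tolist())
cv2.imwrite("pics/crop.png",cv2.resize(f[175:285,235:455],None,fx=3.6,fy=3.6,interpolation=cv2.INTER_CUBIC))
E
python3 m.py
```

```text
yellow 2989.5 [[332.70001220703125, 248.8000030517578], [442.20001220703125, 236.3000030517578], [445.5, 265.0], [336.0, 277.5]] [[440, 238], [333, 249], [337, 277], [445, 264]]
red 2036.5 [[251.8000030517578, 205.39999389648438], [299.5, 200.10000610351562], [304.70001220703125, 246.89999389648438], [257.0, 252.1999969482422]] [[299, 201], [252, 206], [257, 252], [304, 247]]
green 618.5 [[328.1000061035156, 203.0], [348.6000061035156, 200.39999389648438], [352.6000061035156, 232.6999969482422], [332.20001220703125, 235.1999969482422]] [[348, 201], [329, 203], [333, 235], [352, 232]]
butt 115.5 [[390.6000061035156, 203.89999389648438], [399.79998779296875, 202.60000610351562], [402.1000061035156, 218.6999969482422], [392.8999938964844, 220.0]] [[393, 204], [393, 218], [400, 219], [400, 204]]
```

View pics/crop.png

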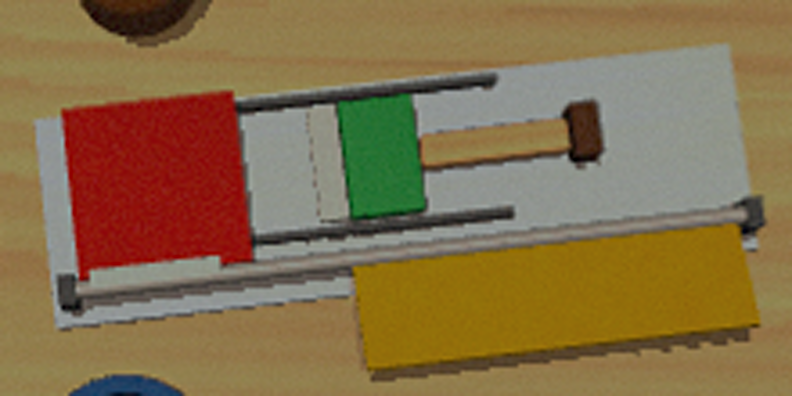

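The crop shows four plate corners at (36,119), (728,44), (757,249) and (60,328). The post tops are at (69,291) and (752,213), the bar's outer corners at (370,370) and (757,325), and the butt at (585,130).

```bash
cat > fit.py <<'E'
from h import *
import pickle
c=pickle.load(open("top.pkl","rb"))
P=lambda u,v:(235+(u+.5)/3.6-.5,175+(v+.5)/3.6-.5)
L=[((36,119),95,-38,4),((728,44),-240,-38,4),((757,249),-240,62,4),((60,328),95,62,4),((69,289),86,48,36),((752,212),-233,48,36),((370,370),-45,100.6,49.2),((757,325),-225,100.6,49.2),((355,264),-45,51.8,31.4)]
W=np.array([onz(c,*P(*l[0]),l[3]/1e3)[:2] for l in L]);G=np.array([l[1:3] for l in L])/1e3
gm,wm=G.mean(0),W.mean(0);U,S,V=np.linalg.svd((G-gm).T@(W-wm));R=(U@V).T
t=wm-R@gm
print("origin",t,"yaw",np.degrees(np.arctan2(R[1,0],R[0,0])),"det",np.linalg.det(R));print(((R@G.T).T+t-W).round(4)*1e3)
np.savez("g.npz",R=R,t=t)
g=lambda p,z:((R.T@(onz(c,*p,z)[:2]-t))*1e3).round(1)
for n,p,z in [("head rear corners",P(415,95),.018),("",P(425,209),.018),("head front",P(338,100),.018),("",P(350,217),.018),("butt top rear",P(601,100),.028),("",P(601,157),.028),("butt front",P(567,108),.028),("",P(570,158),.028)]:print(n,g(p,z))
for x,y in [(-180,48),(-85,48)]:print(x,y,R@np.array([x,y])/1e3+t)
E
python3 fit.py
```

```text
origin [0.57297481 0.0561395 ] yaw 97.4591432542463 det 1.0
[[-0.   0.5]
 [ 0.1 -0.6]
 [ 0.2 -0.7]
 [ 0.1  1.7]
 [-0.   0.9]
 [ 0.1 -1.7]
 [ 0.3  1. ]
 [ 0.5 -2. ]
 [-1.1  0.9]]
head rear corners [-84.5 -27. ]
 [-82.6  27.3]
head front [-48.2 -28.6]
 [-47.3  27.1]
butt top rear [-169.8  -13.3]
 [-166.2   13.4]
butt front [-153.4  -11.3]
 [-151.7   12.3]
-180 48 [ 0.54874845 -0.12856861]
-85 48 [ 0.53641563 -0.03437253]
```

send_rows --pt "0.59 0.753 -0.2 0 0 0.79 -1" --pt "0.59 0.753 -0.2 0 0 0.79 -1" --pt "0.59 0.753 -0.2 0 0 0.79 -1" --pt "0.59 0.753 -0.2 0 0 0.79 -1" --pt "0.59 0.753 -0.2 0 0 0.79 -1" --pt "0.59 0.753 -0.2 0 0 0.79 -1" --pt "0.59 0.753 -0.2 0 0 0.79 -1" --pt "0.59 0.753 -0.2 0 0 0.79 -1" --pt "0.59 0.753 -0.2 0 0 0.79 -1" --pt "0.59 0.753 -0.2 0 0 0.79 -1" --pt "0.59 0.753 -0.2 0 0 0.79 -1" --pt "0.59 0.753 -0.2 0 0 0.79 -1" --pt "0.59 0.753 -0.2 0 0 0.79 -1" --pt "0.59 0.753 -0.2 0 0 0.79 -1" --pt "0.59 0.753 -0.2 0 0 0.79 -1"

```text
clock: 1.6
eef_pos: [0.5496, -0.1398, 0.3043]
orientation: [-0.0, 0.66, 0.751, -0.0]
wrist_force: [-0.4, -0.2, -1.0]
width: 0.0853
```

```bash
cat > st.py <<'E'
from h import *
from scipy.spatial.transform import Rotation as Ro
def st():
    s=sense();g=np.load("g.npz");e=s["eef_pos"];w=s["orientation"]
    M=Ro.from_quat([w[1],w[2],w[3],w[0]]).as_matrix()
    print("t",round(s["clock"],2),"eef",e.round(4),"guard",((g["R"].T@(e[:2]-g["t"]))*1e3).round(1),"F",s["wrist_force"].round(1),"w",round(s["width"],4),"toolz",M[:,2].round(3),"yaw",np.degrees(np.arctan2(M[1,1],M[0,1])).round(2))
    return s
E
python3 - <<'E'
from st import *
st()
for n in("wrist","scene"):
    c=camera(n);cv2.imwrite(f"pics/{n}1.png",c["frame"])
E
```

```text
t 1.6 eef [ 0.5496 -0.1398  0.3043] guard [-191.2   48.6] F [-0.4 -0.2 -1. ] w 0.0853 toolz [-0.001 -0.    -1.   ] yaw 7.33
```

View pics/wrist1.png

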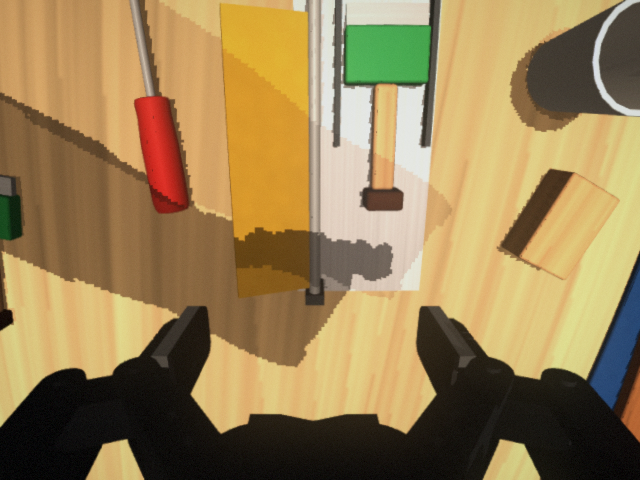

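The wrist view shows the bar, shaft and scraper aligned with the image axes. The butt is at (383,199), the post at (315,296), and the fingertips at about (195,308) and (432,308). Next I check these numbers.

Run:
```python
from st import *
s=st();c=camera("wrist");g=np.load("g.npz")
for n,u,v,z in [("post top",315,288,.036),("butt top l",363,188,.028),("butt top r",402,188,.028),("butt rear bottom",384,210,.004),("green r l",345,82,.018),("green r r",429,84,.018),("tipL",180,308,.131),("tipL in",209,308,.131),("tipR in",419,308,.131),("tipR",445,308,.131),("tipL ",180,308,.144),("tipR",445,308,.144),("bar outer end",238,297,.049),("bar outer front",221,3,.049)]:
    p=onz(c,u,v,z);print(n,((g["R"].T@(p[:2]-g["t"]))*1e3).round(1))
```

```text
t 1.7 eef [ 0.5497 -0.1396  0.3042] guard [-191.    48.4] F [-0.4 -0.1 -0.6] w 0.0855 toolz [-0.001 -0.    -1.   ] yaw 7.35
post top [-221.4   47.3]
butt top l [-150.5   14.4]
butt top r [-150.4  -12.5]
butt rear bottom [-170.8   -5.7]
green r l [-81.3  27.4]
green r r [-82.1 -28.8]
tipL [-188.7  107.8]
tipL in [-188.6   94.7]
tipR in [-188.7    1.5]
tipR [-188.8  -10.2]
tipL  [-182.   102.4]
tipR [-182.1   -4.9]
bar outer end [-222.4  100.5]
bar outer front [-43.1  99.9]
```

send_rows --pt "0 0 -0.06 0 0 0 -1" --pt "0 0 -0.12 0 0 0 -1" --pt "0 0 -0.14 0 0 0 -1" --pt "0 0 -0.16 0 0 0 -1" --pt "0 0 -0.18 0 0 0 -1" --pt "0 0 -0.2 0 0 0 -1" --pt "0 0 -0.2 0 0 0 -1" --pt "0 0 -0.2 0 0 0 -1"

```text
clock: 2.55
eef_pos: [0.5502, -0.1394, 0.2047]
orientation: [-0.0, 0.66, 0.751, -0.0]
wrist_force: [-0.2, 0.8, 1.7]
width: 0.0849
```

Run:
```python
from st import *
st()
a=camera("wrist")["frame"];b=camera("scene")["frame"]
cv2.imwrite("pics/p2.png",np.hstack([cv2.resize(a,(400,300)),cv2.resize(b[160:320,170:400],(400,300))]))
```

```text
t 2.55 eef [ 0.5502 -0.1394  0.2047] guard [-190.9   48. ] F [-0.2  0.8  1.7] w 0.0849 toolz [-0. -0. -1.] yaw 7.37
```

View pics/p2.png

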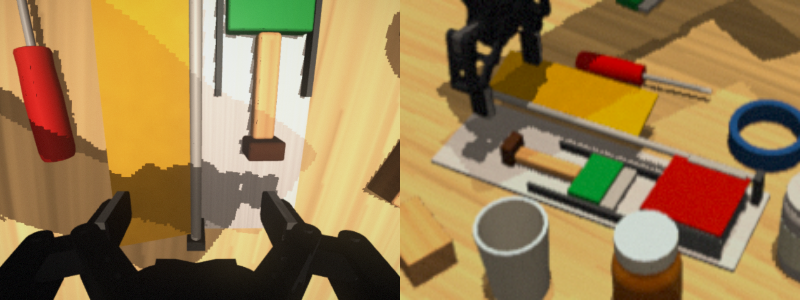

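The left half (wrist) shows the finger over the bar and the other finger behind the butt with a gap. The right half (scene) shows the flap still nearly shut. I keep going down.

send_rows --pt "0 0 -0.01 0 0 0 -1" --pt "0 0 -0.02 0 0 0 -1" --pt "0 0 -0.03 0 0 0 -1" --pt "0 0 -0.04 0 0 0 -1" --pt "0 0 -0.04 0 0 0 -1" --pt "0 0 -0.04 0 0 0 -1"

```text
clock: 3.25
eef_pos: [0.5502, -0.1396, 0.1848]
orientation: [0.0, 0.66, 0.751, -0.0]
wrist_force: [-1.1, -1.7, 2.7]
width: 0.0852
```

Run:
```python
from st import *
st()
a=camera("wrist")["frame"];b=camera("scene")["frame"]
cv2.imwrite("pics/p3.png",np.hstack([cv2.resize(a,(400,300)),cv2.resize(b[160:320,170:400],(400,300))]))
```

```text
t 3.25 eef [ 0.5502 -0.1396  0.1848] guard [-191.1   48. ] F [-1.1 -1.7  2.7] w 0.0852 toolz [-0.    -0.001 -1.   ] yaw 7.36
```

View pics/p3.png

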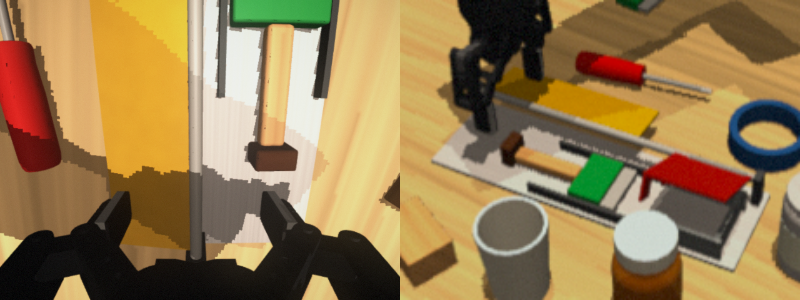

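The flap is now partly raised in the scene half. A bit lower is still needed.

send_rows --pt "0 0 -0.006 0 0 0 -1" --pt "0 0 -0.012 0 0 0 -1" --pt "0 0 -0.012 0 0 0 -1"

```text
clock: 3.65
eef_pos: [0.5507, -0.1395, 0.1791]
orientation: [0.001, 0.66, 0.751, 0.0]
wrist_force: [0.4, -0.7, 4.9]
width: 0.0854
```

Run:
```python
from st import *
st()
c=camera("scene");b=c["frame"];g=np.load("g.npz")
# predicted lid free-edge (mouth corner) for various q, lid edge at guard y~-32,z 33
for y in(-30,-34):
  for q in(.0,.4,.5,.6,.7,.8):
    a=np.array([y-48,3.]);a=np.array([a[0]*np.cos(q)+a[1]*np.sin(q),-a[0]*np.sin(q)+a[1]*np.cos(q)])
    for x in (0,76):
        w=g["R"]@np.array([x/1e3,(48+a[0])/1e3])+g["t"];u,v=proj(c,[*w,(30+a[1])/1e3]);print(y,q,x,round(u,1),round(v,1), "crop",round((u-290)*5),round((v-210)*5))
cv2.imwrite("pics/p4.png",cv2.resize(b[210:310,290:400],None,fx=5,fy=5,interpolation=cv2.INTER_CUBIC))
```

```text
t 3.65 eef [ 0.5507 -0.1395  0.1791] guard [-191.1   47.5] F [ 0.4 -0.7  4.9] w 0.0854 toolz [ 0.001 -0.001 -1.   ] yaw 7.38
-30 0.0 0 308.4 269.7 crop 92 299
-30 0.0 76 352.2 284.0 crop 311 370
-30 0.4 0 309.9 253.2 crop 99 216
-30 0.4 76 354.7 267.2 crop 324 286
-30 0.5 0 310.8 248.6 crop 104 193
-30 0.5 76 355.8 262.5 crop 329 262
-30 0.6 0 311.9 243.8 crop 110 169
-30 0.6 76 357.0 257.6 crop 335 238
-30 0.7 0 313.2 239.0 crop 116 145
-30 0.7 76 358.4 252.7 crop 342 213
-30 0.8 0 314.6 234.3 crop 123 121
-30 0.8 76 359.9 247.8 crop 349 189
-34 0.0 0 307.3 271.4 crop 86 307
-34 0.0 76 351.3 285.7 crop 306 378
-34 0.4 0 308.8 254.0 crop 94 220
-34 0.4 76 353.8 268.1 crop 319 290
-34 0.5 0 309.8 249.1 crop 99 195
-34 0.5 76 355.0 263.1 crop 325 265
-34 0.6 0 311.0 244.0 crop 105 170
-34 0.6 76 356.3 257.9 crop 331 240
-34 0.7 0 312.3 239.0 crop 112 145
-34 0.7 76 357.7 252.7 crop 338 214
-34 0.8 0 313.8 234.0 crop 119 120
-34 0.8 76 359.3 247.5 crop 346 188
```

View pics/p4.png

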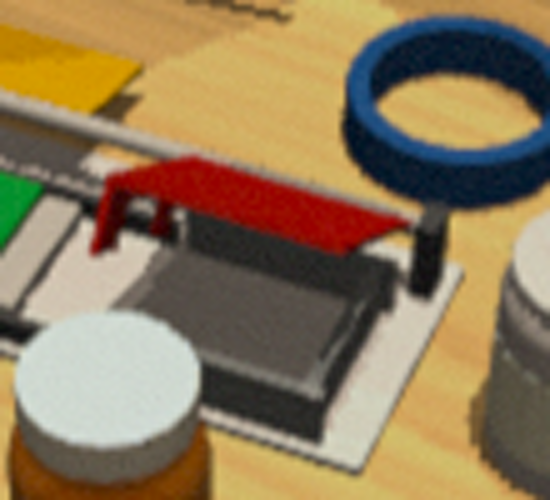

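The lid's free-edge corners are at (107,180) and (342,250), so q ≈ 0.56. That puts the tip about 0.160 m ahead of the TCP. I press 8 mm more, aiming for q ≈ 0.75.

send_rows --pt "0 0 -0.008 0 0 0 -1" --pt "0 0 -0.016 0 0 0 -1" --pt "0 0 -0.016 0 0 0 -1" --pt "0 0 -0.016 0 0 0 -1"

```text
clock: 4.1
eef_pos: [0.5509, -0.1394, 0.1714]
orientation: [0.001, 0.66, 0.751, 0.0]
wrist_force: [1.0, 0.1, 4.1]
width: 0.0852
```

```bash
cat > q.py <<'E'
from st import *
def look(name):
    st();c=camera("scene");b=c["frame"]
    cv2.imwrite("pics/"+name,cv2.resize(b[190:310,210:400],None,fx=4,fy=4,interpolation=cv2.INTER_CUBIC))
    h=cv2.cvtColor(b,cv2.COLOR_BGR2HSV);m=cv2.inRange(h,(0,180,70),(8,255,255));m[:205]=0;m[:,:290]=0
    n=max(cv2.findContours(m,cv2.RETR_EXTERNAL,cv2.CHAIN_APPROX_NONE)[0],key=cv2.contourArea)
    print((( cv2.approxPolyDP(n,2,True)[:,0]-[290,210])*5).tolist())
E
python3 -c "
from q import *
look('p5.png')"
```

```text
t 4.1 eef [ 0.5509 -0.1394  0.1714] guard [-191.1   47.3] F [1.  0.1 4.1] w 0.0852 toolz [ 0.002 -0.001 -1.   ] yaw 7.39
[[95, 200], [105, 205], [120, 150], [145, 145], [355, 205], [125, 135]]
```

View pics/p5.png

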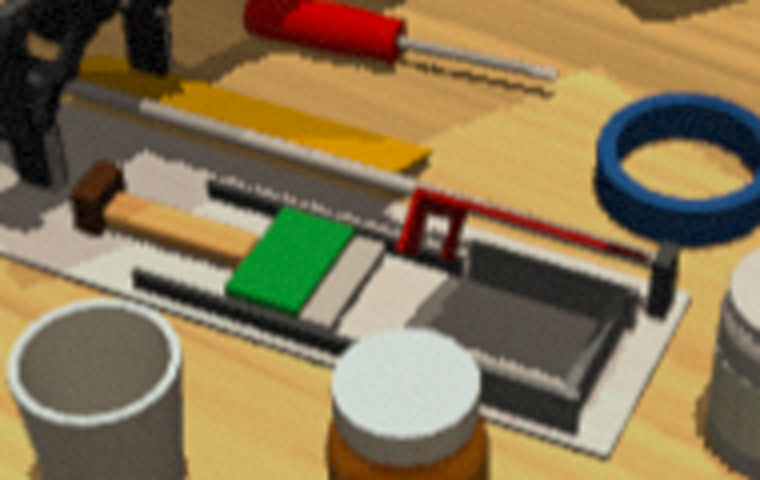

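The flap edge is now seen nearly edge-on. Its corner is at about (122,138) in 5x-crop units, so q ≈ 0.73 and the mouth is clear. The head is still outside the box, with the finger behind the butt at (90,200) in this view. Now the push, in two stages.

send_rows --pt "-0.002 0.016 0 0 0 0 -1" --pt "-0.004 0.032 0 0 0 0 -1" --pt "-0.006 0.048 0 0 0 0 -1" --pt "-0.008 0.064 0 0 0 0 -1" --pt "-0.0105 0.08 0 0 0 0 -1" --pt "-0.0125 0.096 0 0 0 0 -1" --pt "-0.0145 0.112 0 0 0 0 -1" --pt "-0.017 0.128 0 0 0 0 -1" --pt "-0.019 0.144 0 0 0 0 -1" --pt "-0.021 0.16 0 0 0 0 -1" --pt "-0.021 0.16 0 0 0 0 -1"

```text
clock: 5.25
eef_pos: [0.5399, -0.0579, 0.1714]
orientation: [0.0, 0.659, 0.752, 0.001]
wrist_force: [-1.1, -0.1, 3.9]
width: 0.0852
```

```bash
python3 -c "
from q import *
look('p6.png')"
```

```text
t 5.25 eef [ 0.5399 -0.0579  0.1714] guard [-108.7   47.6] F [-1.1 -0.1  3.9] w 0.0852 toolz [ 0.001  0.001 -1.   ] yaw 7.48
[[95, 210], [125, 145], [360, 205], [120, 135]]
```

View pics/p6.png

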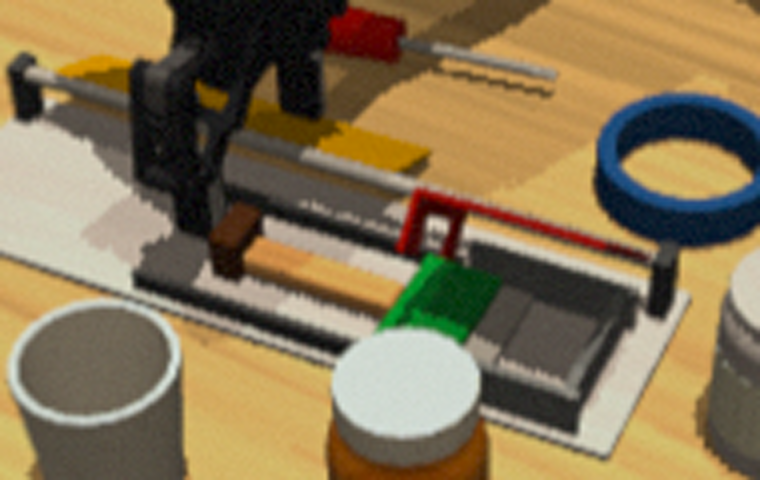

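The head is about halfway through the mouth, lying flat, with the flap still up and the finger on the butt. I push 26 mm more, aiming for origin ≈ +38 mm.

send_rows --pt "-0.002 0.016 0 0 0 0 -1" --pt "-0.004 0.032 0 0 0 0 -1" --pt "-0.006 0.044 0 0 0 0 -1" --pt "-0.007 0.052 0 0 0 0 -1" --pt "-0.007 0.052 0 0 0 0 -1" --pt "-0.007 0.052 0 0 0 0 -1"

```text
clock: 5.9
eef_pos: [0.5362, -0.0316, 0.1711]
orientation: [-0.001, 0.659, 0.752, 0.001]
wrist_force: [-0.2, -0.4, 4.6]
width: 0.086
```

Run:
```python
from q import *
look('p7.png');c=camera("wrist");cv2.imwrite("pics/p7w.png",c["frame"])
g=np.load("g.npz")
for x in (-84,-80,-76,-72,-68,-64,-60): # butt rear bottom edge predictions
    w=g["R"]@np.array([x/1e3,0])+g["t"];print(x,proj(camera("top"),[*w,.028]) if x==-84 else "")
```

```text
t 5.9 eef [ 0.5362 -0.0316  0.1711] guard [-82.2  47.9] F [-0.2 -0.4  4.6] w 0.086 toolz [ 0.     0.003 -1.   ] yaw 7.5
[[95, 200], [105, 205], [120, 150], [140, 145], [360, 205], [125, 135]]
-84 (np.float64(352.0454115938418), np.float64(215.70024026869))
-80 
-76 
-72 
-68 
-64 
-60
```

View pics/p7.png

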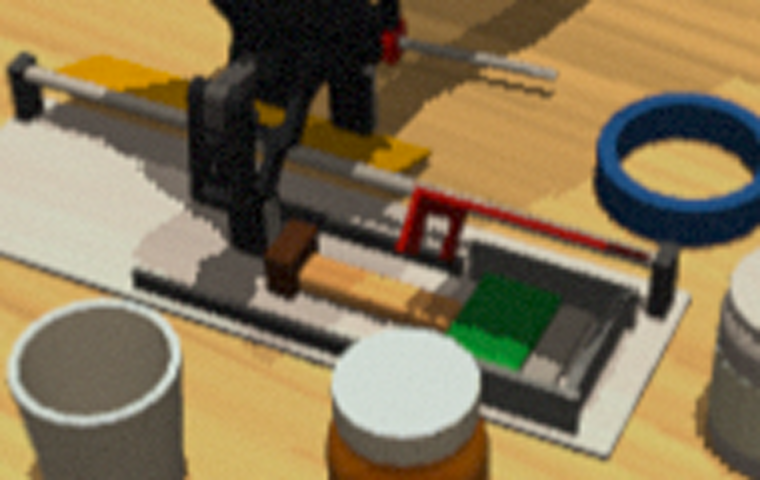

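Run:
```python
from h import *
c=camera("scene");g=np.load("g.npz")
for x in (0,5,10,15,20):
    w=g["R"]@np.array([x/1e3,.028])+g["t"];u,v=proj(c,[*w,.018]);print("rear corner if rear at",x,round((u-210)*4),round((v-190)*4))
```

```text
rear corner if rear at 0 454 256
rear corner if rear at 5 464 259
rear corner if rear at 10 475 262
rear corner if rear at 15 486 266
rear corner if rear at 20 497 269
```

The green head's rear corner at about (490,271) puts its rear 15–18 mm past the mouth, so the origin is at about +40 mm (29 needed). Now I back off 12 mm and lift.

send_rows --pt "0.0015 -0.012 0 0 0 0 -1" --pt "0.003 -0.024 0 0 0 0 -1" --pt "0.003 -0.024 0 0 0 0 -1" --pt "0.003 -0.024 0.02 0 0 0 -1" --pt "0.003 -0.024 0.04 0 0 0 -1" --pt "0.003 -0.024 0.06 0 0 0 -1" --pt "0.003 -0.024 0.08 0 0 0 -1" --pt "0.003 -0.024 0.12 0 0 0 -1" --pt "0.003 -0.024 0.2 0 0 0 -1" --pt "0.003 -0.024 0.3 0 0 0 -1" --pt "0.003 -0.024 0.36 0 0 0 -1" --pt "0.003 -0.024 0.36 0 0 0 -1"

```text
clock: 7.3
eef_pos: [0.5395, -0.044, 0.3574]
orientation: [0.004, 0.659, 0.752, 0.004]
wrist_force: [0.3, -0.3, 0.1]
width: 0.0848
```

```bash
python3 -c "
from q import *
look('p8.png')"
```

```text
t 7.3 eef [ 0.5395 -0.044   0.3574] guard [-94.9  46.2] F [ 0.3 -0.3  0.1] w 0.0848 toolz [ 0.011  0.001 -1.   ] yaw 7.49
[[185, 165], [95, 300], [145, 305], [200, 350], [315, 390], [405, 230]]
```

View pics/p8.png

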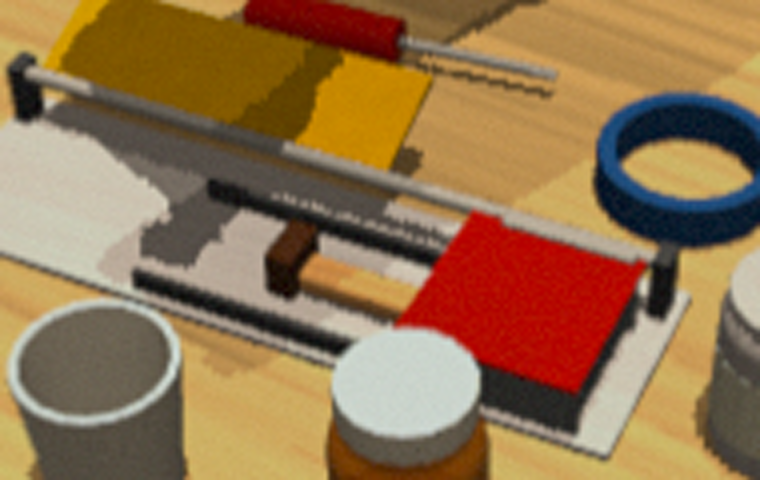

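The flap is shut with its front corner at (95,300), against (92,299) predicted for q = 0. The butt is in the same place as before the release, and the arm is clear. I hand it in.

```bash
python3 -c "
from plant import *
print(job_done())"
```

```text
the job is handed in; nothing more can be done
None
```

The scraper's whole head is in the guard box, the red flap has shut behind it over the handle, and I have handed the job in. No verdict is reported at hand-in.

**What I did:** One fingertip held the yellow bar down, which kept the flap up at about 0.73 rad. The other fingertip pushed the butt along the rails. I then backed off 12 mm and lifted the fingers clear.

**Last checks:**
- **Scraper:** its origin is at about +40 mm past the mouth (29 mm needed), measured in the scene image before I backed off. The butt had not moved after release.
- **Flap:** its front corner appears within a few pixels, in a 5x crop, of where it should be when shut.
- **Arm:** it was well clear and the wrist force was about zero.
- **Other things:** the cup, jar, tape roll, screwdriver and tin looked unmoved as far as the last view shows them. The offcut was outside that view; nothing came near it.

**Disagreements:** the top and wrist views differed by 2–3 mm along the guard, which was within the margins. With the gripper open, the fingertips stood about 160 mm ahead of the TCP rather than the stated 173 mm, so I set the press depth from the flap angle I could see.

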